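# Put the food jar away and fasten the feed case

## Task

Put the small orange twist-cap jar away: stand it upright in the empty large bay of the open grey feed case, then close the case's lid fully. Last, swing the steel hasp from the lid over and down until it lies flat against the front of the case with the catch loop through its slot. Leave the taller white bottle beside the case standing where it is.

Things in the scene. Friction and masses are not known exactly. Their poses are not given: they have to be found in the camera images.
- case: Grey plastic feed case, fixed to the ledge, 130 (its x) by 220 (its y) mm, rim 75 mm high, walls and floor 4 mm. Origin: centre of its underside; -x is the front (robot side), +x the lid's hinge side, z up. A 25 mm high divider at y = +35 mm splits it: the small bay on the +y side holds two lying vials; the large bay on the -y side (y from -106 to +33 mm, x from -61 to +61 mm) is empty
- bay (a point): Point on the inner floor of the large bay, near its middle, at (-5, -35.5, 4) mm in the case's frame; its axes are the case's
- lid_hinge (a point): Middle of the lid's hinge line on the case's rear rim, 75 mm above the ledge; the hinge line runs along the case's y; fixed to the case, axes the case's
- lid (a joint): Lid angle in rad: 0 = shut flat on the rim, growing as it opens; about 1.6 to 1.85 (upright or leaning back, away from the robot) at the start, limit 1.95. A stiff hinge: it stays wherever it is left and takes about 1 to 4 N at its free edge to move. The lid is a plate 130 by 220 by 10 mm; when shut its top is 85 mm above the ledge
- lid_edge (a point): Middle of the lid's free edge, on its outer (top) face, 130 mm from the hinge line; moves with the lid. With the lid shut it lies above the case's front face. The hasp sits at the middle of this edge (36 mm wide) and sticks out of the lid's outer face while open, so push the lid beside it
- hasp (a joint): Hasp angle relative to the lid, in rad. With the lid shut: 0 = hanging flat against the case's front, over the catch; pi/2 = pointing level to the front (-x of the case); pi = straight up; above pi = leaning back over the lid (limit 3.9). 3.2 to 3.65 at the start. The hinge has some friction: the hasp stays where it is left, about 2 N at its middle swings it
- hasp_end (a point): Free end of the steel hasp, a slotted plate 36 mm wide, 3 mm thick, 52 mm long from its hinge line. The hinge line is along the case's y; with the lid shut it lies 80 mm above the ledge and 4.5 mm ahead of the case's front face (x = -69.5 mm in the case's frame, y = 0). The slot, 22 mm wide, lies 30 to 42 mm from the hinge line; the plate is plain from 0 to 30 mm
- catch (a point): Outer end of the steel catch, a flat loop 17 mm wide and 5 mm high that stands 15 mm out of the middle of the case's front face, 44 mm above the ledge; fixed to the case
- jar: Small orange jar with a twist cap, loose, 42 mm across its widest, 60 mm high, about 0.11 kg, standing on the ledge at one side of the case. Origin: centre of its underside, z up
- flask: Taller white plastic bottle, 52 mm across, 130 mm high, standing on the ledge on the other side of the case. Origin: centre of its underside, z up. To be left alone
There are look-alikes about, which are no part of the job. Several things have the shape of the jar; the one meant has the colours described above.

How it is judged:
By the outcome, as a careful person would: the job done as asked, in the order asked, and still so for the second after the job is handed in, with the robot touching nothing.
It also fails if it takes over 64 s, if anything falls off the work surface, if the arm or the gripper's body presses on something with over 40 N, if the wrist force passes 120 N, or if a joint passes its speed limit or range.

## Robot

A 6-joint arm with a two-finger parallel gripper is mounted at the origin on the work surface. World frame = base frame: x ahead of the robot, y to its left, z up, the work surface at z = 0. Lengths are in mm, angles in rad, forces in N, time in s.
With the tool pointing down it reaches from about 300 to 775 mm from the base axis. Payload 14.6 kg.
Tool frame: the origin (TCP) lies between the finger pads; the fingertips stand 11 mm ahead of it and the grasp point (between the pads) lies 8 mm behind it; z points along the fingers, y is the direction in which the jaws open and shut (so a half turn about z gives the same grasp; the last joint's range is limited). The gripper opens to 94 mm and grips with 3 to 60 N. Pads are 16 mm wide; open, the fingers measure 119 mm over their backs; the gripper's body (75 mm by 177 mm) begins 78 mm behind the grasp point.
Start: joints at [-1.398, 0.3, 1.521, -0, 1.321, -0.067], TCP at [130.623, -534.254, 216.446] pointing down, gripper open.
Joint ranges: [-3.03, 3.03], [-0.79, 2.21], [0.23, 2.52], [-1.04, 4.18], [0, 3.07], [-2.55, 2.55]. Speed limits (rad/s): [2.22, 2.22, 2.57, 3.14, 3.14, 3.14].

## Interface

Orientations are given as [roll, pitch, yaw] about the fixed x, y, z axes, in that order (R = Rz(yaw) Ry(pitch) Rx(roll)).
In Python, from cell import * gives the robot as it stands.
- The arm moves only by the tool arm_command, never from a script. Its argument "deltas" is a list of rows, each an object with "xyz": the shift along the world's x, y, z in m, a list of three; "turn": the turn, a rotation vector about the world's x, y, z in rad, a list of three. A call has 1 to 12 rows; each row shifts and turns the commanded pose from where the row before left it; what a row does not reach is not made up. A row lasts 1/8 s, in which the tool goes at most 62.5 mm and 10.7 degrees, less where a joint would pass 70% of its speed; a pose out of reach is approached as far as the arm can. A call with a gripper value outside its range is refused whole. "gripper" is the closure, from 0 (fully open) to 1 (shut), set as the call begins (left out, the last holds). The fingers move at their own pace and stop on an object; "force" is the grip in N (left out, the last holds). Time passes only in rows, so rows that do not move let the fingers close. It gives the time, the measured TCP pose, the force and the opening at its end, in the units of the state.
- read_state(): the state, without advancing time (a new reading comes with each control period).
- camera(name): name is "scene" or "top" or "wrist"; returns a dict with "color" (480x640x3 uint8, red, green, blue), "fx", "fy", "cx", "cy" (pixels), "rvec" (rotation vector, rad) and "tvec" (3), from world to camera coordinates, as OpenCV has them; the wrist camera has in their place "mount" (4x4, takes a point from camera to tool coordinates, whose origin is the TCP and whose axes are the flange's). Camera axes: x right, y down, z forward; pixel columns grow to the right and rows downward; lengths in mm; the calibration is good to about 2 mm. A picture is of the moment at which its call begins: read the wrist's pose just before it. There is no depth.
- sign_off(): hands the job in, once; it reports no verdict.
The state is a dict: "clock": time; "joints": joint angles; "qd": joint speeds; "effort": joint torques, N m; "eef_pos": TCP position; "eef_rot": TCP orientation; "wrist_force": force on the tool from outside, world axes, zero at the start; "moment": the same for the moment, N m; "finger_gap": finger opening in mm.
Only numpy, scipy, OpenCV 4.12 (cv2) and the standard library are available. Lean on these libraries where they do the work, as an engineer would, in place of code of your own. Each camera call takes 0.05 s, during which the arm holds its last target.

## Working session

There is one attempt and no reset: what is moved stays moved. The work goes in short steps, Python scripts to look and compute and a tool call to move; the robot and the scene stay as the last step left them, time stands still between calls to the robot, and variables do not carry over. Pictures are saved under pics/ and viewed, and the job is handed in when it is done.

Besides the shell and the picture viewer there is one more tool, called after "Emit:" as name(argument=value, ...) on one line, values as JSON. arm_command: Moves the arm, as the interface text tells. Its arguments: {"type":"object","properties":{"deltas":{"type":"array","items":{"type":"object","properties":{"xyz":{"type":"array","items":{"type":"number"}},"turn":{"type":"array","items":{"type":"number"}}}}},"gripper":{"type":"number"},"force":{"type":"number"}},"required":["deltas"]}

```bash
ls; mkdir -p pics
python3 - <<'E'
from cell import *
import cv2
print(read_state())
for n in ["scene","top","wrist"]:
    c=camera(n); cv2.imwrite(f"pics/{n}0.png",c["color"][:,:,::-1]); print(n,{k:v for k,v in c.items() if k!="color"})
E
```

```text
pics
{'clock': 0.0, 'joints': array([-1.39761756e+00,  3.00453019e-01,  1.52157609e+00,  5.77684827e-06,
        1.32074053e+00, -6.65981187e-02]), 'qd': array([ 0.00026948, -0.00117454,  0.00099324,  0.00042675,  0.00067032,
       -0.00145824]), 'effort': array([ 6.48979003e-04, -5.31810272e+01, -3.52744639e+01,  7.08483020e-02,
        2.43745081e-02, -1.17945287e-04]), 'eef_pos': array([ 130.57213985, -534.00974037,  215.89836602]), 'eef_rot': array([-3.14041865e+00, -8.39103711e-05,  2.39775408e-01]), 'wrist_force': array([-0.06942491,  1.16953787, -0.52846308]), 'moment': array([ 0.01700964, -0.00107239, -0.00636243]), 'finger_gap': 93.6969069856268}
scene {'fx': 488.65957964622777, 'fy': 488.65957964622777, 'cx': 317.0757985754343, 'cy': 240.0064198499001, 'rvec': array([ 1.7683954 ,  1.40013427, -0.72303132]), 'tvec': array([-152.34419977, -193.71768295, 1138.72618073])}
top {'fx': 595.9212468204818, 'fy': 595.9212468204818, 'cx': 314.2909790079981, 'cy': 238.24295526685307, 'rvec': array([ 2.14003942, -2.11094553,  0.19587741]), 'tvec': array([ 32.53959568, 516.9838678 , 867.77393848])}
wrist {'fx': 368.9648327063416, 'fy': 368.9648327063416, 'cx': 320.28801705546556, 'cy': 239.96561823412577, 'mount': array([[-6.17106933e-04, -9.72968046e-01, -2.30938955e-01,
         6.63227649e+01],
       [ 9.99998878e-01, -9.15681183e-04,  1.18569121e-03,
        -9.87329258e-02],
       [-1.36510612e-03, -2.30937965e-01,  9.72967519e-01,
        -1.68070499e+02],
       [ 0.00000000e+00,  0.00000000e+00,  0.00000000e+00,
         1.00000000e+00]])}
```

View pics/scene0.png

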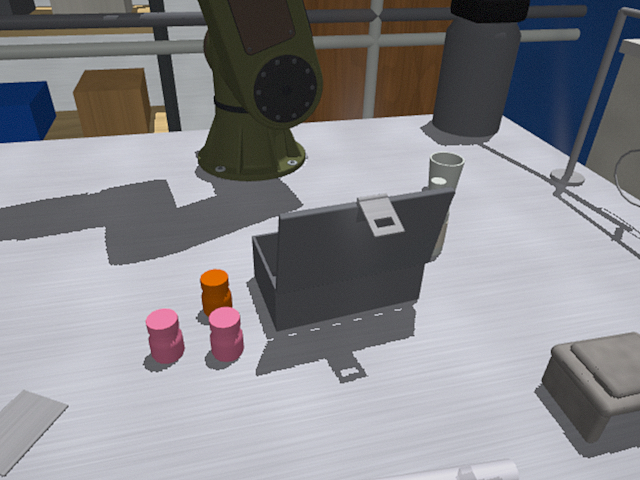

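View pics/top0.png

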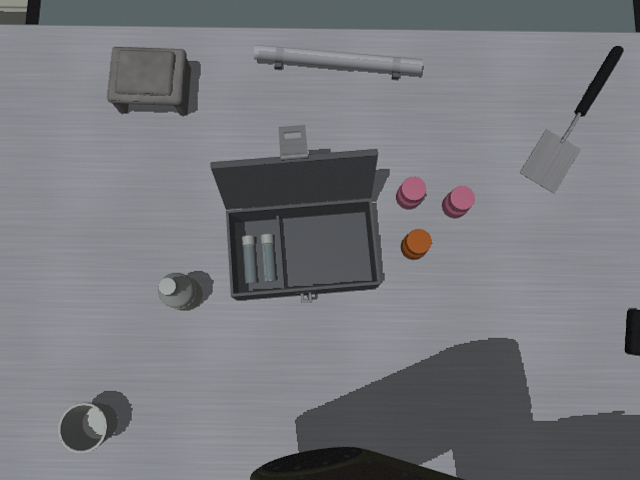

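View pics/wrist0.png

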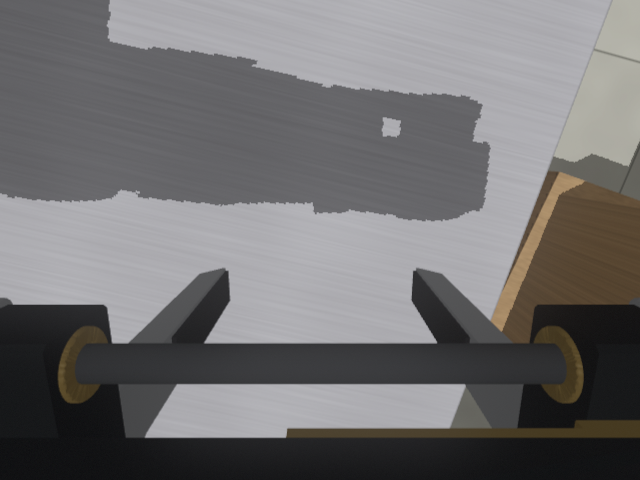

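```bash
cat > h.py <<'E'
import numpy as np, cv2
from cell import *
def RT(c): return cv2.Rodrigues(np.array(c["rvec"]))[0], np.array(c["tvec"])
def ray(c,u,v):
    R,t=RT(c); d=R.T@np.array([(u-c["cx"])/c["fx"],(v-c["cy"])/c["fy"],1]); return -R.T@t,d
def onz(c,u,v,z):
    o,d=ray(c,u,v); return o+d*(z-o[2])/d[2]
def proj(c,P):
    R,t=RT(c); p=np.atleast_2d(P)@R.T+t; return np.c_[p[:,0]/p[:,2]*c["fx"]+c["cx"],p[:,1]/p[:,2]*c["fy"]+c["cy"]]
def crop(c,x0,y0,x1,y1,f,name,pts=None):
    im=c["color"][:,:,::-1].copy()[y0:y1,x0:x1]; im=cv2.resize(im,None,fx=f,fy=f,interpolation=cv2.INTER_CUBIC)
    if pts is not None:
        for p in pts: cv2.circle(im,(int((p[0]-x0+.5)*f),int((p[1]-y0+.5)*f)),3,(0,0,255),1)
    cv2.imwrite("pics/"+name,im)
E
python3 - <<'E'
from h import *
c=camera("top"); crop(c,200,110,460,310,3,"t1.png")
s=camera("scene"); crop(s,140,180,460,390,2.5,"s1.png")
for n,cc in(("top",c),("scene",s)):
    np.savez(n+".npz",**{k:cc[k] for k in cc})
E
```

```text
(no output)
```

View pics/t1.png

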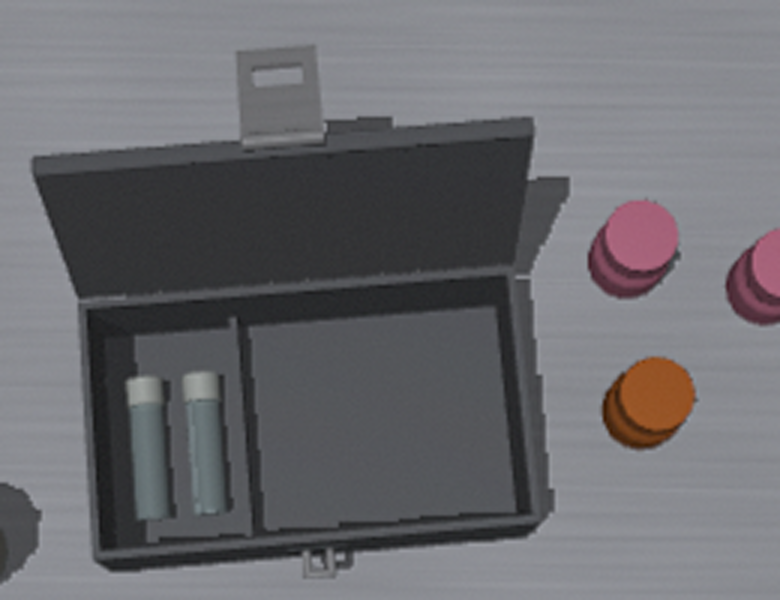

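View pics/s1.png

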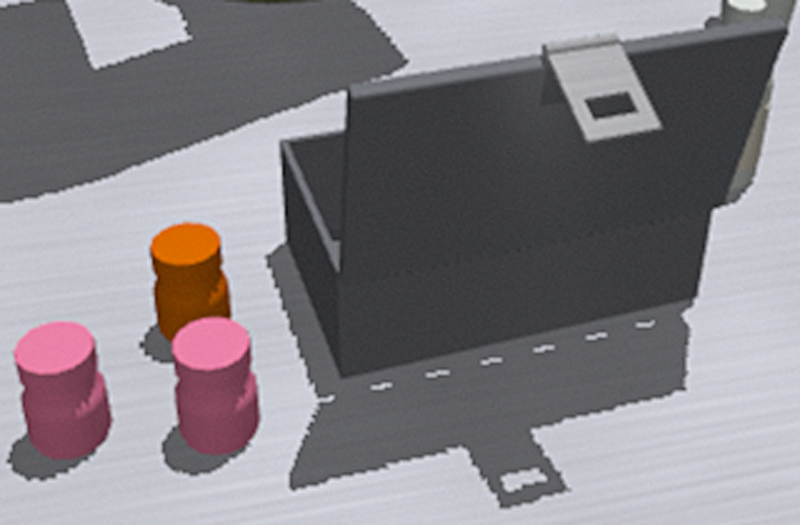

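```bash
cat > fit.py <<'E'
from h import *
from scipy.optimize import least_squares
c=dict(np.load("top.npz")); s=dict(np.load("scene.npz"))
T=lambda x,y:((x+.5)/3-.5+200,(y+.5)/3-.5+110)
S=lambda x,y:((x+.5)/2.5-.5+140,(y+.5)/2.5-.5+180)
def case(p,P): 
    ca,sa=np.cos(p[2]),np.sin(p[2]); P=np.atleast_2d(P).astype(float)
    return np.c_[p[0]+ca*P[:,0]-sa*P[:,1],p[1]+sa*P[:,0]+ca*P[:,1],P[:,2]]
def lid(a,r,y,h): return [65-r*np.cos(a)+h*np.sin(a),y,75+r*np.sin(a)+h*np.cos(a)]
def hasp(a,q,l,y): return lid(a,134.5+l*np.sin(q),y,5-l*np.cos(q))
obs=lambda p:[ (c,T(95,553),(-65,110,75)),(c,T(547,518),(-65,-110,75)),(c,T(516,512),(-61,-106,4)),(c,T(491,309),(61,-106,4)),
 (c,T(80,300),(65,110,75)),(c,T(320,577),(-80,0,44)),
 (s,S(343,377),(65,-110,0)),(s,S(697,298),(65,110,0)),(s,S(283,143),(-65,-110,75)),
 (c,T(34,158),lid(p[3],130,110,0 if False else 10)),(c,T(533,119),lid(p[3],130,-110,10)),(c,T(37,175),lid(p[3],130,110,0)),(c,T(532,134),lid(p[3],130,-110,0)),
 (s,S(349,97),lid(p[3],130,-110,10)),(s,S(784,30),lid(p[3],130,110,10)),
 (c,T(236,53),hasp(p[3],p[4],52,18)),(c,T(316,46),hasp(p[3],p[4],52,-18)),
 (s,S(590,140),hasp(p[3],p[4],52,-18)),(s,S(660,127),hasp(p[3],p[4],52,18))]
def res(p): return np.array([proj(cc,case(p,P))[0]-np.array(u) for cc,u,P in obs(p)])
if __name__=="__main__":
    r=least_squares(lambda p:res(p).ravel(),[480,0,0,1.7,3.4],loss="soft_l1")
    print(r.x); print(np.round(res(r.x),1))
    np.save("fit.npy",r.x); p=r.x
    print("bay",case(p,(-5,-35.5,4)),"edge",case(p,lid(p[3],130,0,10)),"haspend",case(p,hasp(p[3],p[4],52,0)))
    # jar: top ellipse centres
    hsv=cv2.cvtColor(c["color"],cv2.COLOR_RGB2HSV); 
    u=T(655,395); print("jar top",onz(c,*u,60)); 
    u=T(641,413)
    o=S(186,245); print("jar scene",onz(s,*o,60))
    print("flask", onz(c,167,286,130))
E
python3 fit.py
```

```text
[5.00274321e+02 5.83147240e+01 1.00666956e-01 1.76220225e+00
 3.31828334e+00]
[[-1.   1.5]
 [-2.1  0.1]
 [ 0.5  4.7]
 [ 1.  -2.2]
 [-1.3 -0.5]
 [ 0.  -1.1]
 [-1.7  1.1]
 [-1.  -0.4]
 [-2.6 -1.1]
 [-1.6 -1. ]
 [-0.3 -1.9]
 [-2.4  0.1]
 [ 1.  -0.2]
 [-0.2 -0.4]
 [ 0.8 -2.1]
 [-0.6 -0.3]
 [-0.6 -0.1]
 [-2.8 -0. ]
 [-1.1 -0.3]]
bay [[498.86727855  22.49196265   4.        ]] edge [[599.31883303  68.31905041 200.72351346]] haspend [[643.55784108  72.78756127 187.38084015]]
jar top [ 511.58836475 -117.41646098   60.        ]
jar scene [ 516.96330032 -116.93968238   60.        ]
flask [431.65447998 241.01355    130.        ]
```

```bash
cat > ov.py <<'E'
from fit import *
def wire(p,cc,x0,y0,x1,y1,f,name):
    im=cc["color"][:,:,::-1].copy()[y0:y1,x0:x1]; im=cv2.resize(im,None,fx=f,fy=f,interpolation=cv2.INTER_CUBIC)
    def pl(P,col):
        q=proj(cc,case(p,P)); q=((q-[x0,y0]+.5)*f-.5).astype(int); cv2.polylines(im,[q],True,col,1)
    rect=lambda X,Y0,Y1,z:[(-X,Y0,z),(X,Y0,z),(X,Y1,z),(-X,Y1,z)]
    pl(rect(65,-110,110,0),(0,255,0));pl(rect(65,-110,110,75),(0,255,0));pl(rect(61,-106,106,4),(0,255,255));pl(rect(61,-106,106,75),(0,255,255))
    for h in(0,10): pl([lid(p[3],0,-110,h),lid(p[3],130,-110,h),lid(p[3],130,110,h),lid(p[3],0,110,h)],(0,0,255))
    pl([hasp(p[3],p[4],0,-18),hasp(p[3],p[4],52,-18),hasp(p[3],p[4],52,18),hasp(p[3],p[4],0,18)],(255,0,0))
    pl([(-65,-8.5,44),(-80,-8.5,44),(-80,8.5,44),(-65,8.5,44)],(255,0,255))
    pl([(-61,35,29),(61,35,29)],(255,255,0))
    cv2.imwrite("pics/"+name,im)
if __name__=="__main__":
    p=np.load("fit.npy"); wire(p,c,200,110,460,310,3,"ot1.png"); wire(p,s,140,180,460,390,2.5,"os1.png")
    cc=c; print("cam top", ray(c,0,0)[0], "scene",ray(s,0,0)[0])
E
python3 ov.py
```

```text
cam top [349.61333197  38.87114295 947.42931426] scene [1057.35413327 -115.7755419   475.427041  ]
```

View pics/ot1.png

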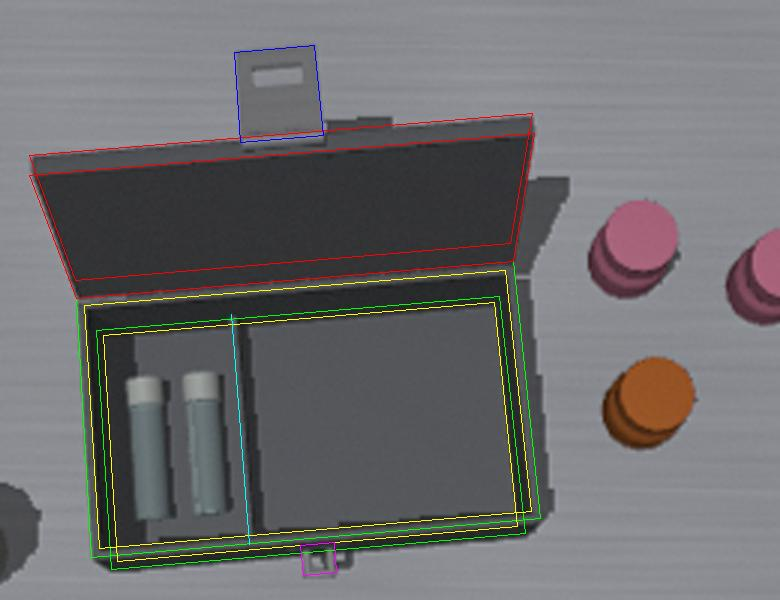

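View pics/os1.png

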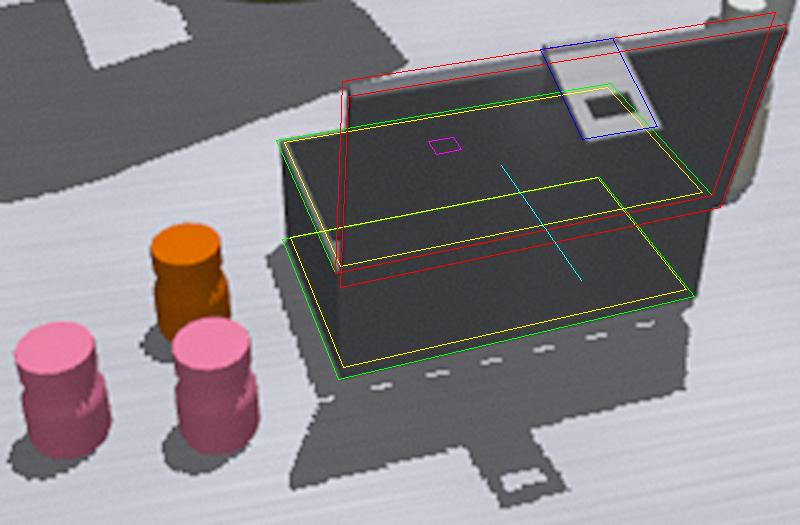

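Run:
```python
from fit import *
crop(c,330,140,450,230,6,"z1.png"); crop(c,215,195,335,315,5,"z2.png"); crop(c,300,220,440,310,5.5,"z3.png")
```

```text
(no output)
```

View pics/z1.png

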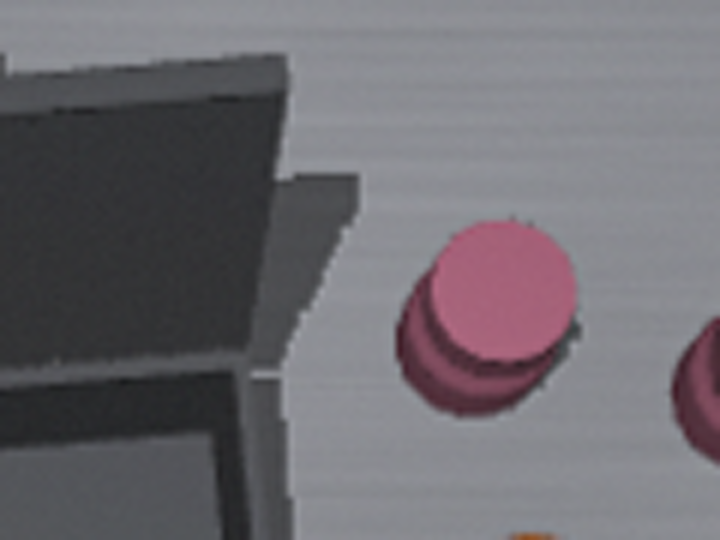

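View pics/z2.png

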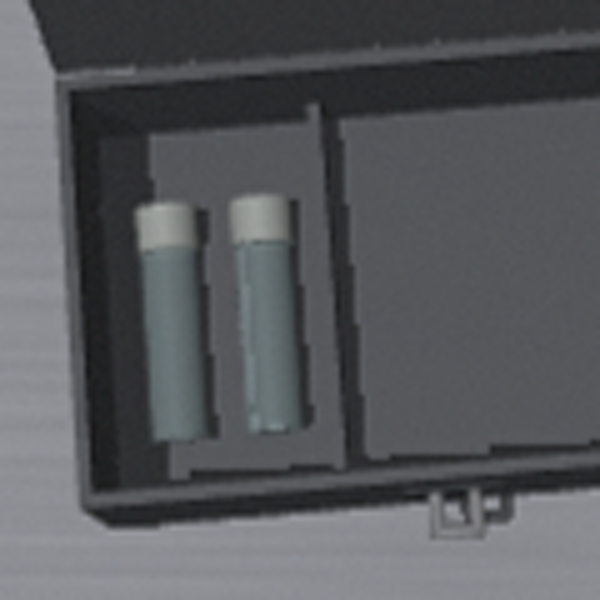

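View pics/z3.png

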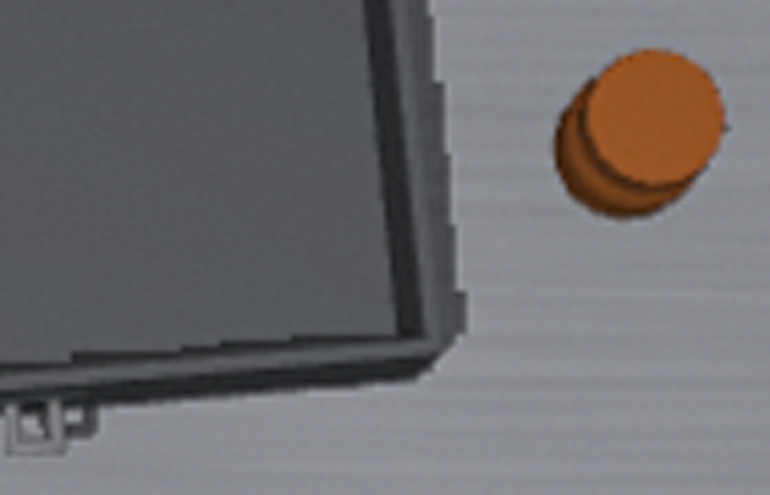

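```bash
python3 - <<'E'
s=open('fit.py').read()
a=s.index("obs=lambda"); b=s.index(" (s,S(343")
new='''obs=lambda p:[(c,(368.75,201.6),(61,-106,75)),(c,(379,282.3),(-65,-110,75)),(c,(375.5,288.3),(-65,-110,0)),(c,(231.6,296.2),(-65,110,75)),(c,(236.6,300.1),(-65,110,0)),
 (c,(229,213),(61,106,75)),(c,(226,209.6),(65,110,75)),(c,(233.2,293),(-61,106,75)),(c,(376.3,280.5),(-61,-106,75)),(c,(301,302),(-80,8.5,44)),(c,(311,301.6),(-80,-8.5,44)),
'''
open('fit.py','w').write(s[:a]+new+s[b:])
E
python3 fit.py; python3 ov.py
```

```text
[4.99262003e+02 5.82681458e+01 9.94029826e-02 1.76969229e+00
 3.30580779e+00]
[[-0.4 -1.2]
 [ 0.9  1. ]
 [-0.8  0. ]
 [-1.3 -0.1]
 [ 0.1  0.1]
 [-1.1 -0.9]
 [-0.9  0.2]
 [-0.4  0.1]
 [ 0.6  0.3]
 [-0.3  0. ]
 [ 0.9 -0.6]
 [-1.9  0.5]
 [-1.4 -0.8]
 [-2.7 -1.6]
 [-1.5 -1. ]
 [-0.3 -1.7]
 [-2.4  0.1]
 [ 1.  -0.1]
 [-0.3 -0.2]
 [ 0.8 -1.9]
 [-0.5 -0.3]
 [-0.5 -0.2]
 [-2.9  0. ]
 [-1.2 -0.2]]
bay [[497.80968224  22.44719156   4.        ]] edge [[599.255133    68.24062875 200.4612198 ]] haspend [[643.63210853  72.6664191  187.39086176]]
jar top [ 511.58836475 -117.41646098   60.        ]
jar scene [ 516.96330032 -116.93968238   60.        ]
flask [431.65447998 241.01355    130.        ]
cam top [349.61333197  38.87114295 947.42931426] scene [1057.35413327 -115.7755419   475.427041  ]
```

View pics/ot1.png

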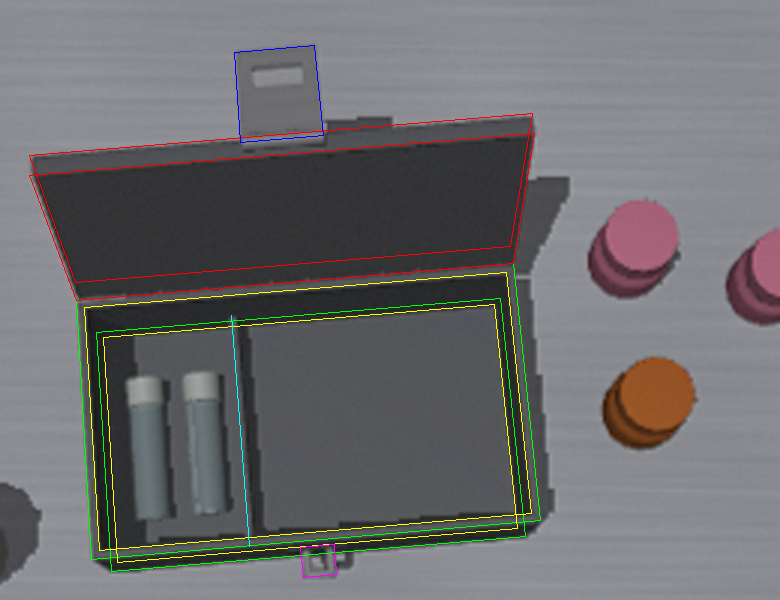

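View pics/os1.png

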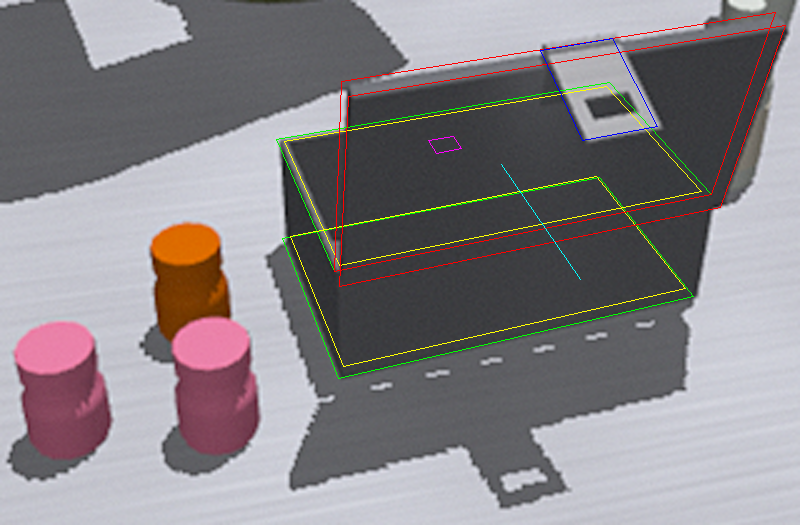

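Emit:
arm_command(deltas=[{"xyz":[0.024,0.026,0],"turn":[0,0,0.18]},{"xyz":[0.024,0.026,0],"turn":[0,0,0.18]},{"xyz":[0.024,0.026,0],"turn":[0,0,0.18]},{"xyz":[0.024,0.026,0],"turn":[0,0,0.18]},{"xyz":[0.024,0.026,0],"turn":[0,0,0.18]},{"xyz":[0.024,0.026,0],"turn":[0,0,0.18]},{"xyz":[0.024,0.026,0],"turn":[0,0,0.18]},{"xyz":[0.024,0.026,0],"turn":[0,0,0.18]},{"xyz":[0.024,0.026,0],"turn":[0,0,0.18]},{"xyz":[0.024,0.026,0],"turn":[0,0,0.18]},{"xyz":[0.024,0.026,0],"turn":[0,0,0.18]},{"xyz":[0.024,0.026,0],"turn":[0,0,0.18]}], gripper=0.28)

```text
clock: 1.75
eef_pos: [419.3, -221.3, 216.5]
eef_rot: [3.142, 0.0, 2.406]
wrist_force: [-0.2, -0.6, -0.6]
finger_gap: 67.5
```

Emit:
arm_command(deltas=[{"xyz":[0.019,0.021,-0.01],"turn":[0,0,0.168]},{"xyz":[0.019,0.021,-0.01],"turn":[0,0,0.168]},{"xyz":[0.019,0.021,-0.01],"turn":[0,0,0.168]},{"xyz":[0.019,0.021,-0.01],"turn":[0,0,0.168]},{"xyz":[0.019,0.021,-0.01],"turn":[0,0,0.168]},{"xyz":[0,0,0]}])

```text
validation failed for argument at $.de...
```

```bash
cat >> h.py <<'E'
def wcam(st,c):
    from scipy.spatial.transform import Rotation as Ro
    M=np.eye(4); M[:3,:3]=Ro.from_euler("xyz",st["eef_rot"]).as_matrix(); M[:3,3]=st["eef_pos"]
    W=M@c["mount"]; V=np.linalg.inv(W)
    d=dict(c); d["rvec"]=cv2.Rodrigues(V[:3,:3])[0].ravel(); d["tvec"]=V[:3,3]; return d
E
python3 - <<'E'
from h import *
st=read_state(); c=wcam(st,camera("wrist")); print(st["eef_pos"],st["eef_rot"],st["joints"])
cv2.imwrite("pics/w1.png",c["color"][:,:,::-1]); np.savez("w1.npz",**c)
hsv=cv2.cvtColor(c["color"],cv2.COLOR_RGB2HSV); m=(cv2.inRange(hsv,(3,180,60),(18,255,255)))
n,l,s,ce=cv2.connectedComponentsWithStats(m); print(s[s[:,4]>200],ce[s[:,4]>200])
print(proj(c,[[514,-117,60],[514,-117,0]]))
E
```

```text
[ 419.30696243 -221.27954667  216.49047102] [3.14156766e+00 9.24022176e-05 2.40573411e+00] [-5.62860750e-01  1.29957489e-01  1.72734498e+00  9.08402445e-06
  1.28419486e+00 -1.39780110e+00]
[[     0      0    640    480 307200]] [[319.5 239.5]]
[[477.84589438 228.65523897]
 [454.30597206 217.23691212]]
```

View pics/w1.png

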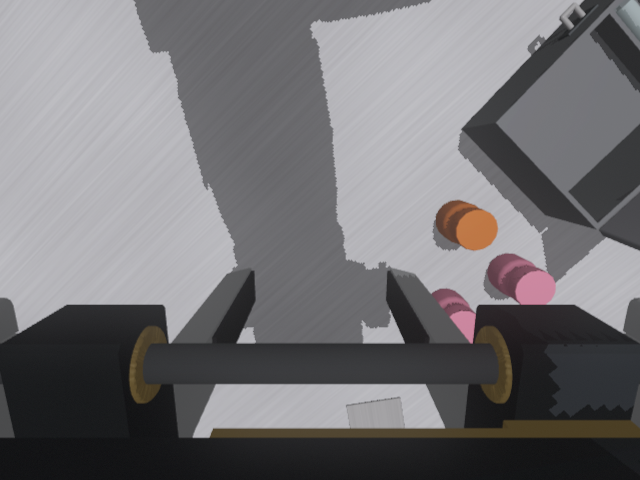

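The wrist view shows the jar's cap centred near (477, 229), and my estimate predicted (478, 229). That confirms the jar is at (514, -117). Two pink look-alikes stand next to it. The last call was refused because one row had no turn, so I'll resend it.

Emit:
arm_command(deltas=[{"xyz":[0.019,0.021,-0.02],"turn":[0,0,0.166]},{"xyz":[0.019,0.021,-0.02],"turn":[0,0,0.166]},{"xyz":[0.019,0.021,-0.02],"turn":[0,0,0.166]},{"xyz":[0.019,0.021,-0.02],"turn":[0,0,0.166]},{"xyz":[0.019,0.021,-0.02],"turn":[0,0,0.166]},{"xyz":[0,0,0],"turn":[0,0,0]}])

```text
clock: 2.55
eef_pos: [513.5, -116.1, 115.0]
eef_rot: [3.14, -0.003, -3.051]
wrist_force: [1.0, 0.0, 0.6]
finger_gap: 67.6
```

Run:
```python
from h import *
st=read_state(); c=wcam(st,camera("wrist")); print(st["eef_pos"],st["eef_rot"],st["joints"])
cv2.imwrite("pics/w2.png",c["color"][:,:,::-1]); np.savez("w2.npz",**c)
print(proj(c,[[514,-117,60],[514,-117,0]]))
```

```text
[ 513.5036665  -116.08838621  114.98887605] [ 3.14049526e+00 -2.51412013e-03 -3.05124945e+00] [-2.91950246e-01  3.57660744e-01  1.69580619e+00  9.05067409e-05
  1.09086773e+00 -1.95313030e+00]
[[319.10770284 261.98959315]
 [319.37529962 240.30534281]]
```

View pics/w2.png

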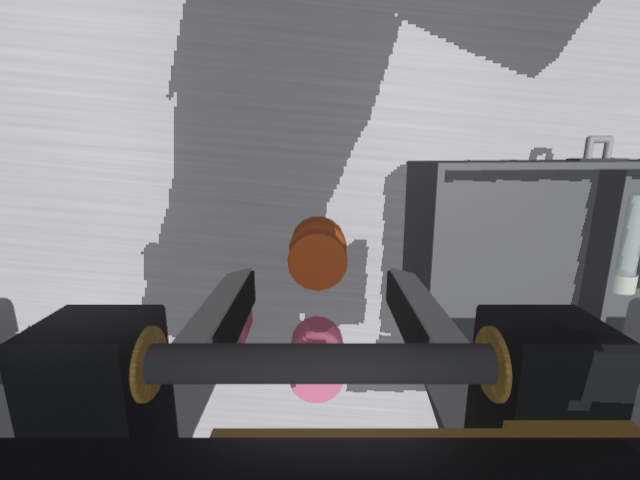

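Jar cap at (318, 261), as predicted, centred between the fingers. Next I'll descend.

Emit:
arm_command(deltas=[{"xyz":[0.0005,-0.001,-0.03],"turn":[0,0,0]},{"xyz":[0,0,-0.03],"turn":[0,0,0]},{"xyz":[0,0,-0.025],"turn":[0,0,0]},{"xyz":[0,0,-0.014],"turn":[0,0,0]},{"xyz":[0,0,0],"turn":[0,0,0]}])

```text
clock: 3.22
eef_pos: [513.9, -118.7, 17.5]
eef_rot: [3.141, -0.0, -3.055]
wrist_force: [-0.1, -0.7, 0.4]
finger_gap: 67.4
```

Emit:
arm_command(deltas=[{"xyz":[0,0,0],"turn":[0,0,0]},{"xyz":[0,0,0],"turn":[0,0,0]},{"xyz":[0,0,0],"turn":[0,0,0]},{"xyz":[0,0,0],"turn":[0,0,0]}], gripper=0.8, force=15)

```text
clock: 3.72
eef_pos: [514.4, -118.3, 18.0]
eef_rot: [-3.141, 0.001, -3.053]
wrist_force: [-1.9, 0.5, 5.8]
finger_gap: 41.7
```

Emit:
arm_command(deltas=[{"xyz":[0,0,0.035],"turn":[0,0,0]},{"xyz":[0,0,0.04],"turn":[0,0,0]},{"xyz":[0,0,0.025],"turn":[0,0,0]},{"xyz":[-0.004,0.035,0],"turn":[0,0,0]},{"xyz":[-0.004,0.035,0],"turn":[0,0,0]},{"xyz":[-0.004,0.035,0],"turn":[0,0,0]},{"xyz":[-0.004,0.036,0],"turn":[0,0,0]},{"xyz":[0,0,0],"turn":[0,0,0]},{"xyz":[0,0,0],"turn":[0,0,0]}])

```text
clock: 4.85
eef_pos: [498.1, 22.4, 117.4]
eef_rot: [-3.141, -0.0, -3.053]
wrist_force: [-0.5, -0.0, -1.1]
finger_gap: 42.0
```

Run:
```python
from h import *
st=read_state(); c=wcam(st,camera("wrist")); print(st["eef_pos"],st["eef_rot"],st["joints"],st["finger_gap"])
t=camera("top")
im=np.vstack([c["color"][:,:,::-1]]); cv2.imwrite("pics/w3.png",im); crop(t,200,110,460,310,3,"t3.png")
```

```text
[498.13629771  22.4163889  117.40124734] [-3.14143795e+00 -1.37181930e-04 -3.05313093e+00] [-2.84069066e-02  2.96272679e-01  1.77303925e+00 -1.93144913e-04
  1.07239894e+00 -1.68757263e+00] 41.97714157034365
```

View pics/w3.png

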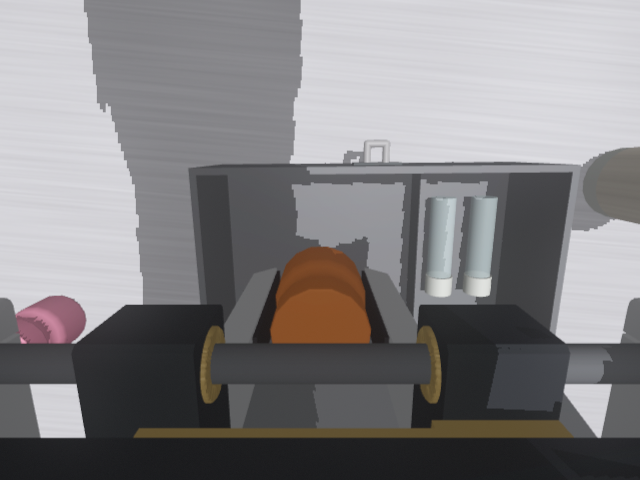

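View pics/t3.png

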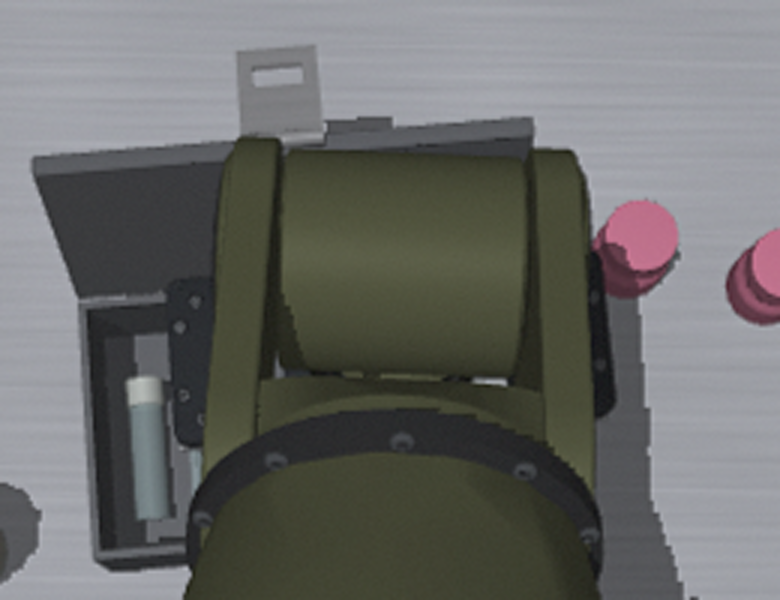

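Run:
```python
from h import *
s=camera("scene"); im=s["color"][:,:,::-1].copy()
P=proj(s,[[498,22,z] for z in range(0,600,50)])
for p in P: cv2.circle(im,tuple(int(v) for v in p),3,(0,0,255),-1)
cv2.imwrite("pics/s3.png",im); print(P.round())
```

```text
[[ 310.  289.]
 [ 310.  263.]
 [ 311.  234.]
 [ 311.  203.]
 [ 312.  169.]
 [ 312.  132.]
 [ 313.   92.]
 [ 314.   47.]
 [ 315.   -2.]
 [ 316.  -57.]
 [ 317. -118.]
 [ 318. -187.]]
```

View pics/s3.png

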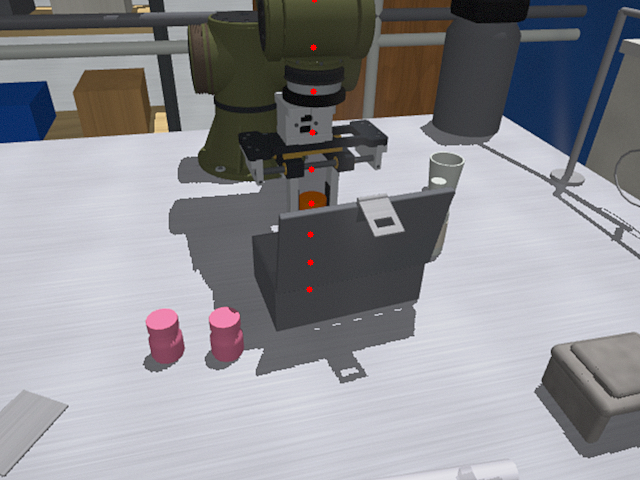

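Emit:
arm_command(deltas=[{"xyz":[0,0,-0.03],"turn":[0,0,0]},{"xyz":[0,0,-0.03],"turn":[0,0,0]},{"xyz":[0,0,-0.02],"turn":[0,0,0]},{"xyz":[0,0,-0.01],"turn":[0,0,0]},{"xyz":[0,0,-0.004],"turn":[0,0,0]},{"xyz":[0,0,-0.001],"turn":[0,0,0]},{"xyz":[0,0,0],"turn":[0,0,0]}])

```text
clock: 5.88
eef_pos: [498.4, 22.7, 23.0]
eef_rot: [-3.141, 0.001, -3.053]
wrist_force: [0.5, -0.5, -0.9]
finger_gap: 41.6
```

Emit:
arm_command(deltas=[{"xyz":[0,0,-0.0015],"turn":[0,0,0]},{"xyz":[0,0,0],"turn":[0,0,0]}])

```text
clock: 6.12
eef_pos: [498.6, 22.7, 21.9]
eef_rot: [-3.141, 0.001, -3.053]
wrist_force: [-2.8, -0.1, 9.3]
finger_gap: 41.1
```

Floor contact shows in the force (9 N). I'll release the jar.

Emit:
arm_command(deltas=[{"xyz":[0,0,0],"turn":[0,0,0]},{"xyz":[0,0,0],"turn":[0,0,0]},{"xyz":[0,0,0],"turn":[0,0,0]}], gripper=0.34)

```text
clock: 6.5
eef_pos: [498.1, 22.8, 20.9]
eef_rot: [3.142, -0.0, -3.053]
wrist_force: [0.1, -0.3, -0.2]
finger_gap: 61.6
```

Emit:
arm_command(deltas=[{"xyz":[0,0,0.02],"turn":[0,0,0]},{"xyz":[0,0,0.04],"turn":[0,0,0]},{"xyz":[0,0,0.05],"turn":[0,0,0]},{"xyz":[0,0,0.05],"turn":[0,0,0]},{"xyz":[0,0,0.05],"turn":[0,0,0]},{"xyz":[0,0,0.03],"turn":[0,0,0]}])

```text
clock: 7.25
eef_pos: [498.4, 22.8, 263.5]
eef_rot: [-3.141, 0.003, -3.053]
wrist_force: [0.8, -0.1, -1.0]
finger_gap: 62.0
```

Run:
```python
from h import *
st=read_state(); c=wcam(st,camera("wrist")); print(st["eef_pos"],st["eef_rot"],st["finger_gap"])
cv2.imwrite("pics/w4.png",c["color"][:,:,::-1])
```

```text
[498.35596763  22.75071702 263.50783133] [-3.14131505e+00  2.68939440e-03 -3.05337108e+00] 61.951199847854205
```

View pics/w4.png

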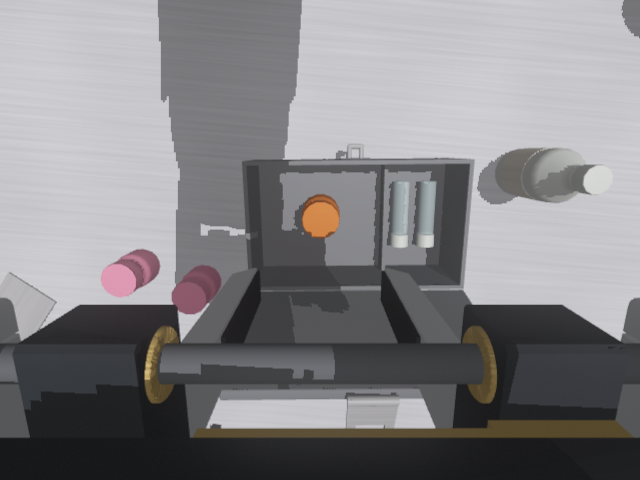

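Run:
```python
from fit import *
st=read_state(); w=wcam(st,camera("wrist")); p=np.load("fit.npy")
crop(w,230,120,490,300,3,"w4z.png")
np.savez("w4.npz",**w)
print(proj(w,case(p,[(-65,-110,75),(-65,110,75),(-80,0,44),(61,-106,75),(61,106,75)])))
```

```text
[[241.69863234 157.9331364 ]
 [473.49838816 155.15390842]
 [354.69435048 141.01515107]
 [253.13448992 283.00701937]
 [459.05917476 280.88742468]]
```

View pics/w4z.png

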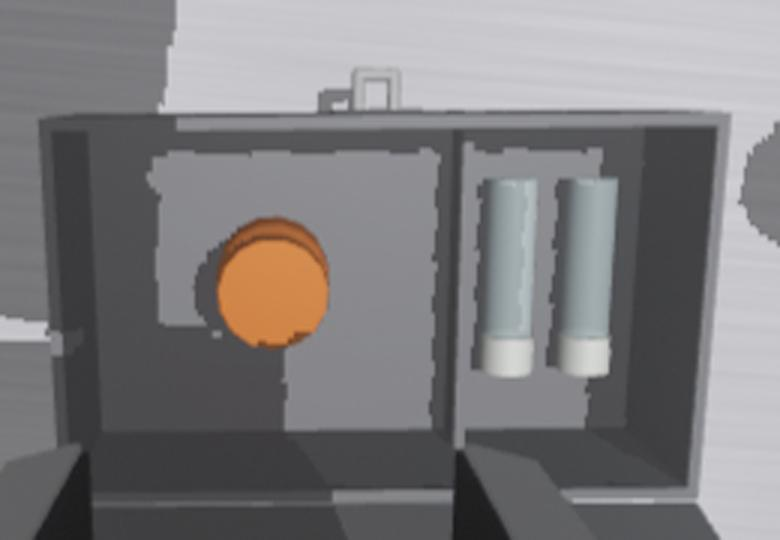

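The jar stands upright in the large bay, cap at about (321, 217) in the wrist image. The case front sits about 2 mm further in +x than the first fit, so I'll correct for that. Next I'll go behind the lid with the fingers shut.

Emit:
arm_command(deltas=[{"xyz":[0.033,-0.003,0],"turn":[0,0,0.002]},{"xyz":[0.033,-0.003,0],"turn":[0,0,0.002]},{"xyz":[0.033,-0.003,0],"turn":[0,0,0.002]},{"xyz":[0.034,-0.003,0],"turn":[0,0,0.003]},{"xyz":[0,0,0],"turn":[0,0,0]},{"xyz":[0,0,-0.03],"turn":[0,0,0]},{"xyz":[0,0,-0.03],"turn":[0,0,0]},{"xyz":[0,0,-0.022],"turn":[0,0,0]},{"xyz":[0,0,0],"turn":[0,0,0]}], gripper=1.0)

```text
clock: 8.48
eef_pos: [629.7, 10.9, 177.1]
eef_rot: [3.141, -0.004, -3.044]
wrist_force: [0.4, -0.7, -0.2]
finger_gap: 0.2
```

Run:
```python
from fit import *
st=read_state(); w=wcam(st,camera("wrist")); print(st["eef_pos"],st["wrist_force"])
cv2.imwrite("pics/w5.png",w["color"][:,:,::-1]); s=camera("scene");cv2.imwrite("pics/s5.png",s["color"][:,:,::-1])
p=np.array([501.2,58,.098])
a=np.linspace(1.57,0,13)
for ai in a:
    q=lid(ai,115,-60,10); q[0]+=8; q[2]+=11; print(round(ai,2),case(p,q)[0].round(1))
```

```text
[629.74529047  10.89349556 177.0708186 ] [ 0.37865048 -0.6975935  -0.24410359]
1.57 [589.6   6.4 201. ]
1.44 [574.6   4.9 201.3]
1.31 [559.6   3.5 199.7]
1.18 [545.1   2.  196.1]
1.05 [531.1   0.6 190.6]
0.92 [517.9  -0.6 183.3]
0.79 [505.8  -1.8 174.4]
0.65 [495.   -2.9 163.9]
0.52 [485.6  -3.8 152.1]
0.39 [477.8  -4.6 139.2]
0.26 [471.7  -5.2 125.4]
0.13 [467.5  -5.6 110.9]
0.0 [465.3  -5.8  96. ]
```

View pics/s5.png

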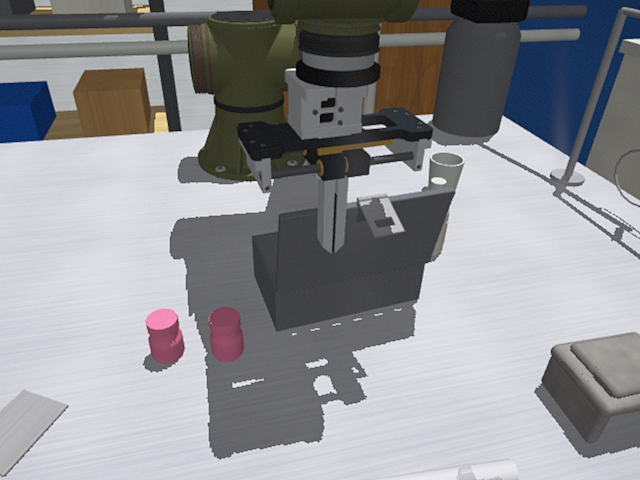

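The shut fingers are behind the lid at about (333, 240), well clear of the hasp at (380, 215). Now I'll pull the lid over.

Emit:
arm_command(deltas=[{"xyz":[-0.0135,-0.0015,0.006],"turn":[0,0,0]},{"xyz":[-0.0135,-0.0015,0.006],"turn":[0,0,0]},{"xyz":[-0.013,-0.0015,0.006],"turn":[0,0,0]},{"xyz":[-0.015,-0.0015,0.003],"turn":[0,0,0]},{"xyz":[-0.015,-0.0015,0.001],"turn":[0,0,0]},{"xyz":[-0.0145,-0.0015,-0.003],"turn":[0,0,0]}])

```text
clock: 9.32
eef_pos: [546.1, 1.7, 199.0]
eef_rot: [-3.141, 0.002, -3.044]
wrist_force: [2.6, 0.2, -0.0]
finger_gap: 0.3
```

Emit:
arm_command(deltas=[{"xyz":[-0.014,-0.0015,-0.007],"turn":[0,0,0]},{"xyz":[-0.013,-0.001,-0.008],"turn":[0,0,0]},{"xyz":[-0.012,-0.001,-0.009],"turn":[0,0,0]},{"xyz":[-0.011,-0.001,-0.0105],"turn":[0,0,0]},{"xyz":[-0.0095,-0.001,-0.012],"turn":[0,0,0]},{"xyz":[-0.008,-0.001,-0.013],"turn":[0,0,0]}])

```text
clock: 10.07
eef_pos: [478.6, -4.8, 138.7]
eef_rot: [-3.141, 0.001, -3.044]
wrist_force: [1.0, 0.3, 1.1]
finger_gap: 0.2
```

Run:
```python
from fit import *
st=read_state(); print(st["eef_pos"],st["wrist_force"]);s=camera("scene");crop(s,140,80,460,320,2.5,"s6.png")
```

```text
[478.64952382  -4.83628877 138.72666955] [0.98331967 0.27742587 1.11738215]
```

View pics/s6.png

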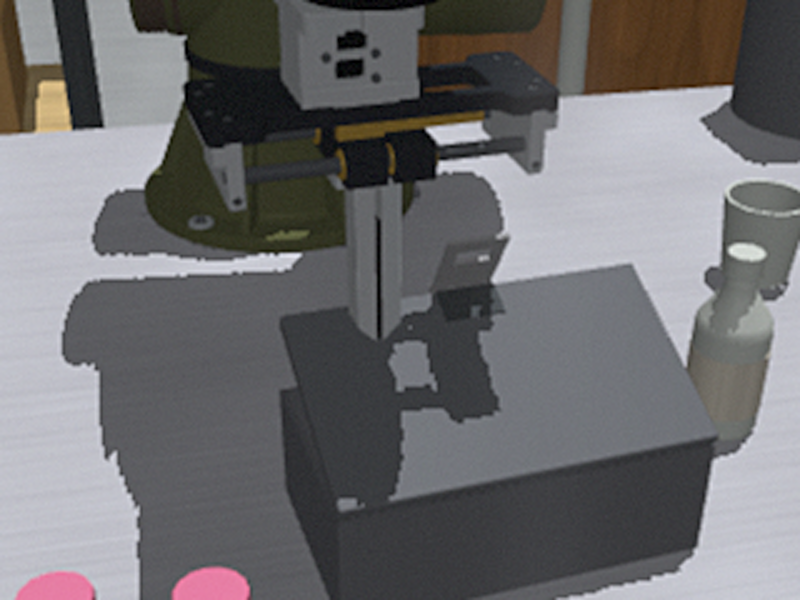

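The lid is nearly down and following the fingers, with the hasp still standing at about (470, 270) in the crop. I'll press it the rest of the way.

Emit:
arm_command(deltas=[{"xyz":[-0.006,-0.0005,-0.014],"turn":[0,0,0]},{"xyz":[-0.004,-0.0005,-0.0145],"turn":[0,0,0]},{"xyz":[-0.002,0,-0.012],"turn":[0,0,0]},{"xyz":[0,0,-0.003],"turn":[0,0,0]},{"xyz":[0,0,0],"turn":[0,0,0]}])

```text
clock: 10.75
eef_pos: [466.9, -5.8, 95.8]
eef_rot: [-3.141, -0.001, -3.044]
wrist_force: [-12.3, -1.2, 23.2]
finger_gap: 0.6
```

Emit:
arm_command(deltas=[{"xyz":[0.004,0.0,0.02],"turn":[0,0,0]},{"xyz":[0.01,0.02,0.05],"turn":[0,0,0]},{"xyz":[0.01,0.02,0.05],"turn":[0,0,0]},{"xyz":[0,0.015,0],"turn":[0,0,0]},{"xyz":[0,0,0],"turn":[0,0,0]}])

```text
clock: 11.38
eef_pos: [490.6, 49.9, 213.6]
eef_rot: [3.141, -0.002, -3.043]
wrist_force: [0.2, -0.3, 0.6]
finger_gap: 0.5
```

```bash
cat > look.py <<'E'
from fit import *
import sys
k=sys.argv[1]; st=read_state(); w=wcam(st,camera("wrist")); print(st["clock"],st["eef_pos"],st["wrist_force"]);s=camera("scene")
crop(s,200,120,440,320,2,"sA.png"); cv2.imwrite(f"pics/l{k}.png",np.hstack([cv2.resize(w["color"][:,:,::-1],(400,300)),cv2.resize(s["color"][150:330,200:440,::-1],(400,300),interpolation=cv2.INTER_CUBIC)]))
np.savez("w.npz",**w); np.savez("s.npz",**s)
E
python3 look.py 1
python3 - <<'E'
from fit import *
w=dict(np.load("w.npz")); s=dict(np.load("s.npz")); p=np.array([501.2,58,.098])
cv2.imwrite("pics/w7.png",w["color"][:,:,::-1])
for q in (3.2,3.3,3.4): print(q,[proj(k,case(p,[hasp(0,q,52,-18),hasp(0,q,52,18),hasp(0,q,0,-18),hasp(0,q,0,18)])).round().tolist() for k in (w,s)])
E
```

```text
11.375 [490.64415496  49.86102942 213.56936163] [ 0.24257793 -0.32336713  0.63739524]
3.2 [[[304.0, 170.0], [358.0, 170.0], [307.0, 164.0], [352.0, 164.0]], [[309.0, 193.0], [332.0, 189.0], [308.0, 222.0], [330.0, 218.0]]]
3.3 [[[304.0, 178.0], [358.0, 178.0], [307.0, 164.0], [352.0, 164.0]], [[310.0, 195.0], [333.0, 191.0], [308.0, 222.0], [330.0, 218.0]]]
3.4 [[[305.0, 186.0], [358.0, 186.0], [307.0, 164.0], [352.0, 164.0]], [[311.0, 197.0], [334.0, 194.0], [308.0, 222.0], [330.0, 218.0]]]
```

View pics/w7.png

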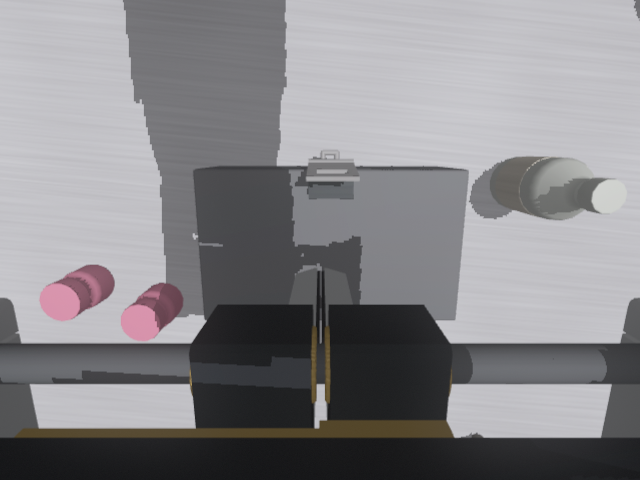

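View pics/l1.png

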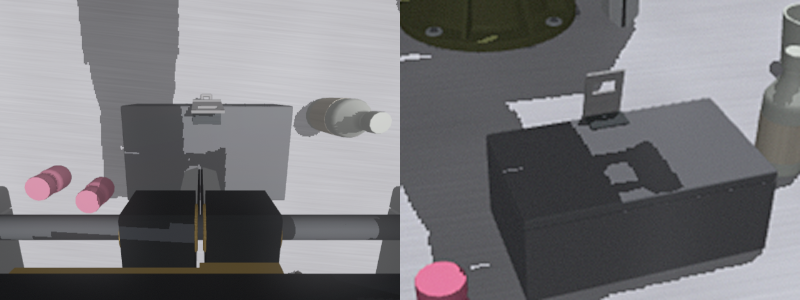

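Wrist view: the lid lies shut, and the hasp's end spans (305–358, 178), which matches q ≈ 3.3 with y on centre. Next I'll compute the path for the hasp swing.

Run:
```python
from fit import *
p=np.array([501.2,58,.098]); pts=[case(p,(-35,0,117))[0]]
for q in list(np.linspace(np.pi,np.pi/2,7)):
    pts.append(case(p,(-69.5-26*np.sin(q)-1.5*np.cos(q)+8,0,80-26*np.cos(q)+1.5*np.sin(q)+11))[0])
for q in np.linspace(np.pi/2,0,8)[1:]:
    L=22-12*q/(np.pi/2); pts.append(case(p,(-69.5-L*np.sin(q)-1.5*np.cos(q)-8,0,80-L*np.cos(q)+1.5*np.sin(q)+11))[0])
pts=np.array(pts); print(np.c_[pts,np.vstack([pts[0]-[490.6,49.9,213.6],np.diff(pts,axis=0)])].round(1))
```

```text
[[ 4.664e+02  5.460e+01  1.170e+02 -2.420e+01  4.700e+00 -9.660e+01]
 [ 4.415e+02  5.210e+01  1.170e+02 -2.490e+01 -2.400e+00  0.000e+00]
 [ 4.347e+02  5.150e+01  1.165e+02 -6.700e+00 -7.000e-01 -5.000e-01]
 [ 4.284e+02  5.080e+01  1.143e+02 -6.400e+00 -6.000e-01 -2.200e+00]
 [ 4.228e+02  5.030e+01  1.104e+02 -5.600e+00 -6.000e-01 -3.800e+00]
 [ 4.183e+02  4.990e+01  1.053e+02 -4.400e+00 -4.000e-01 -5.100e+00]
 [ 4.154e+02  4.960e+01  9.920e+01 -2.900e+00 -3.000e-01 -6.100e+00]
 [ 4.141e+02  4.940e+01  9.250e+01 -1.300e+00 -1.000e-01 -6.700e+00]
 [ 4.124e+02  4.930e+01  8.990e+01 -1.700e+00 -2.000e-01 -2.600e+00]
 [ 4.114e+02  4.920e+01  8.650e+01 -1.000e+00 -1.000e-01 -3.300e+00]
 [ 4.114e+02  4.920e+01  8.270e+01 -0.000e+00 -0.000e+00 -3.800e+00]
 [ 4.124e+02  4.930e+01  7.880e+01  1.100e+00  1.000e-01 -4.000e+00]
 [ 4.147e+02  4.950e+01  7.490e+01  2.300e+00  2.000e-01 -3.800e+00]
 [ 4.181e+02  4.980e+01  7.160e+01  3.400e+00  3.000e-01 -3.400e+00]
 [ 4.226e+02  5.030e+01  6.900e+01  4.500e+00  4.000e-01 -2.600e+00]]
```

Emit:
arm_command(deltas=[{"xyz":[-0.014,0.0047,0],"turn":[0,0,0]},{"xyz":[-0.01,0,-0.03],"turn":[0,0,0]},{"xyz":[0,0,-0.04],"turn":[0,0,0]},{"xyz":[0,0,-0.0265],"turn":[0,0,0]},{"xyz":[0,0,0],"turn":[0,0,0]}])

```text
clock: 12.1
eef_pos: [465.4, 53.8, 116.9]
eef_rot: [3.141, -0.004, -3.045]
wrist_force: [-0.5, -0.1, 0.5]
finger_gap: 0.7
```

Emit:
arm_command(deltas=[{"xyz":[-0.0085,-0.0008,0],"turn":[0,0,0]},{"xyz":[-0.008,-0.0008,0],"turn":[0,0,0]},{"xyz":[-0.008,-0.0008,0],"turn":[0,0,0]},{"xyz":[-0.0068,-0.0007,-0.0005],"turn":[0,0,0]},{"xyz":[-0.0064,-0.0006,-0.0022],"turn":[0,0,0]},{"xyz":[0,0,0],"turn":[0,0,0]}])

```text
clock: 12.85
eef_pos: [428.9, 50.2, 115.6]
eef_rot: [3.142, -0.001, -3.044]
wrist_force: [-0.3, 0.2, 0.0]
finger_gap: 0.3
```

```bash
python3 look.py 2
```

```text
12.85 [428.93818354  50.20350412 115.58769699] [-0.32883183  0.15512802  0.01207903]
```

View pics/l2.png

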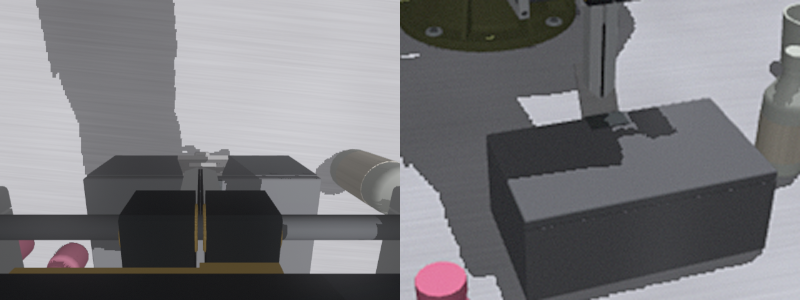

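Emit:
arm_command(deltas=[{"xyz":[-0.0056,-0.0006,-0.0038],"turn":[0,0,0]},{"xyz":[-0.0044,-0.0004,-0.0051],"turn":[0,0,0]},{"xyz":[-0.0029,-0.0003,-0.0061],"turn":[0,0,0]},{"xyz":[-0.0013,-0.0001,-0.0067],"turn":[0,0,0]},{"xyz":[0,0,0],"turn":[0,0,0]}])

```text
clock: 13.58
eef_pos: [414.9, 48.8, 93.5]
eef_rot: [3.142, -0.001, -3.044]
wrist_force: [0.3, 0.4, 0.1]
finger_gap: 0.0
```

```bash
python3 look.py 3
python3 - <<'E'
from fit import *
w=dict(np.load("w.npz")); crop(w,230,200,430,340,4,"w3z.png")
t=camera("top"); crop(t,250,250,370,330,6,"t3z.png")
E
```

```text
13.575 [414.9067101   48.82652451  93.46679644] [0.25349363 0.35602367 0.06640576]
```

View pics/w3z.png

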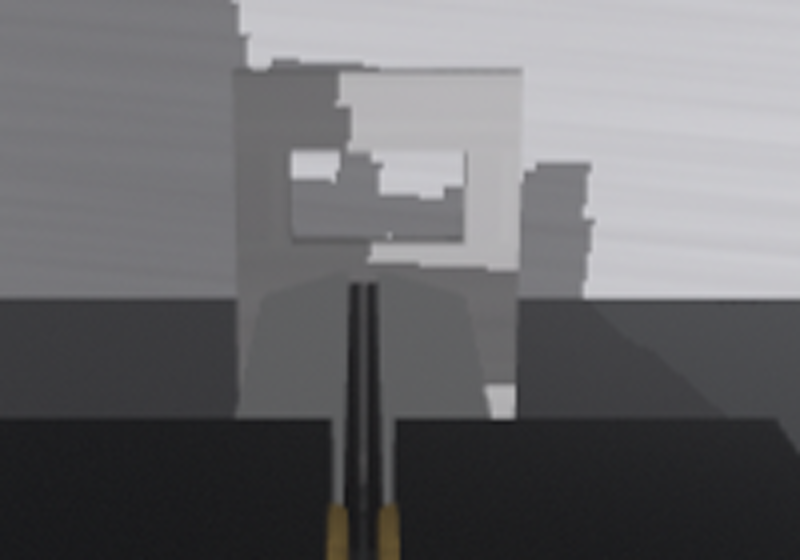

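View pics/l3.png

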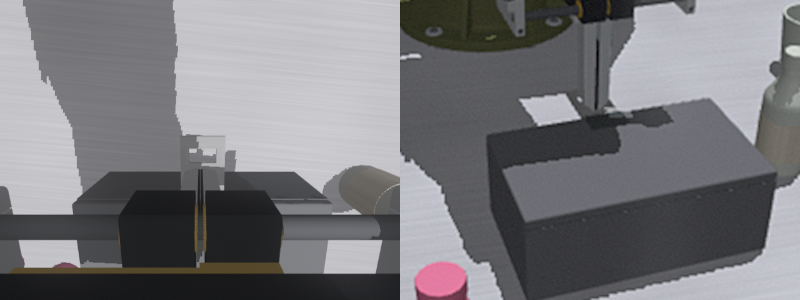

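The hasp is about level. The fingertips rest on its plain part, just behind the slot, which is at (380, 195) in the crop. I'll keep swinging it down and in.

Emit:
arm_command(deltas=[{"xyz":[-0.0022,-0.0002,-0.003],"turn":[0,0,0]},{"xyz":[-0.001,-0.0001,-0.0033],"turn":[0,0,0]},{"xyz":[0,0,-0.0038],"turn":[0,0,0]},{"xyz":[0.0011,0.0001,-0.004],"turn":[0,0,0]},{"xyz":[0,0,0],"turn":[0,0,0]}])

```text
clock: 14.35
eef_pos: [412.8, 48.7, 79.4]
eef_rot: [3.142, -0.001, -3.044]
wrist_force: [-2.1, -0.3, -0.3]
finger_gap: 0.6
```

```bash
python3 look.py 4
python3 - <<'E'
from fit import *
w=dict(np.load("w.npz")); crop(w,230,180,430,330,4,"w4z.png")
E
```

```text
14.35 [412.77056581  48.65020587  79.42831639] [-2.06976348 -0.25012609 -0.27845487]
```

View pics/w4z.png

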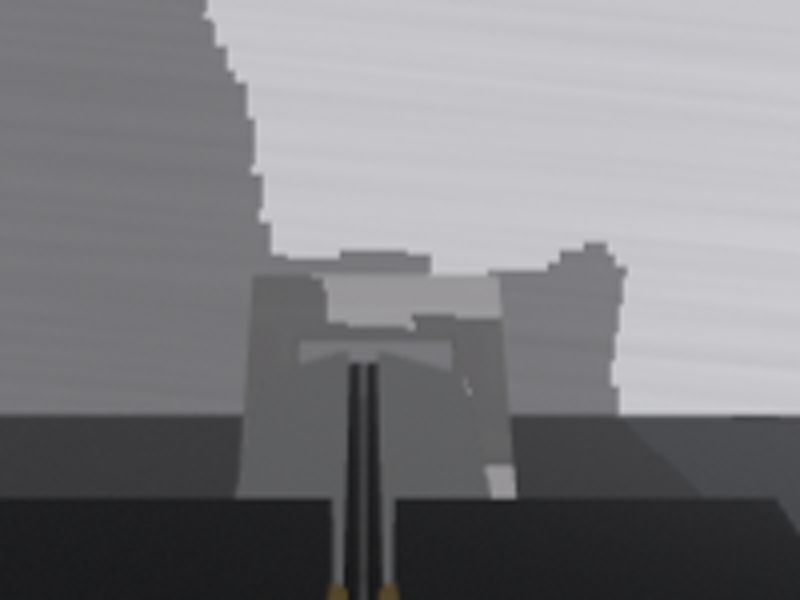

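The hasp is well below level, with the fingers in front of it. Now the last part, pushing it in.

Emit:
arm_command(deltas=[{"xyz":[0.0023,0.0002,-0.0038],"turn":[0,0,0]},{"xyz":[0.0034,0.0003,-0.0034],"turn":[0,0,0]},{"xyz":[0.0035,0.0004,-0.0026],"turn":[0,0,0]},{"xyz":[0,0,0],"turn":[0,0,0]}])

```text
clock: 14.95
eef_pos: [419.4, 49.4, 69.1]
eef_rot: [3.141, -0.008, -3.044]
wrist_force: [-21.6, -3.6, 14.3]
finger_gap: 0.6
```

```bash
python3 look.py 5
python3 - <<'E'
from fit import *
w=dict(np.load("w.npz")); crop(w,230,180,430,330,4,"w5z.png")
E
```

```text
14.95 [419.42955562  49.38758152  69.14906938] [-21.61394124  -3.61752848  14.34920088]
```

View pics/w5z.png

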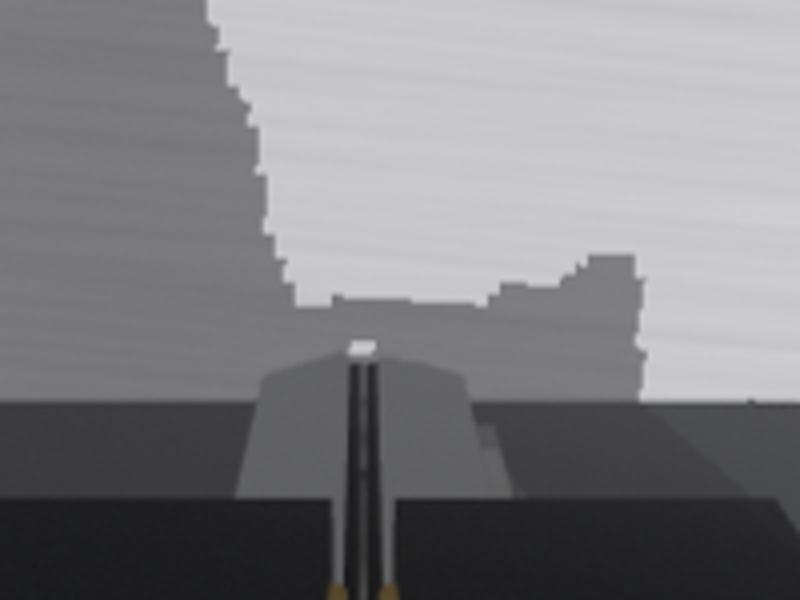

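21 N pushing back, so it's seated or nearly so. I'll back off and look.

Emit:
arm_command(deltas=[{"xyz":[-0.012,-0.001,0],"turn":[0,0,0]},{"xyz":[-0.03,-0.003,0.02],"turn":[0,0,0]},{"xyz":[-0.03,-0.003,0.05],"turn":[0,0,0]},{"xyz":[0,0,0.05],"turn":[0,0,0]},{"xyz":[0,0,0],"turn":[0,0,0]}])

```text
clock: 15.68
eef_pos: [351.7, 42.6, 193.0]
eef_rot: [-3.141, 0.007, -3.044]
wrist_force: [0.3, -0.1, -0.8]
finger_gap: 0.3
```

```bash
python3 look.py 6
python3 - <<'E'
from fit import *
w=dict(np.load("w.npz")); cv2.imwrite("pics/w6.png",w["color"][:,:,::-1])
t=camera("top"); crop(t,200,200,400,320,4,"t6.png")
E
```

```text
15.675 [351.71977823  42.57691483 193.03244888] [ 0.29480583 -0.10185006 -0.76667165]
```

View pics/w6.png

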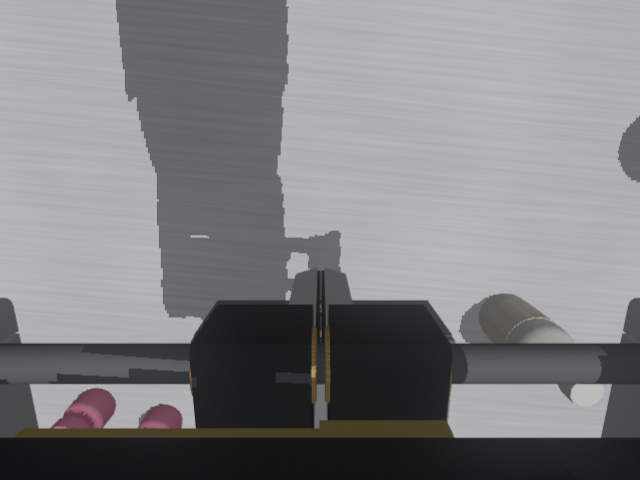

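View pics/t6.png

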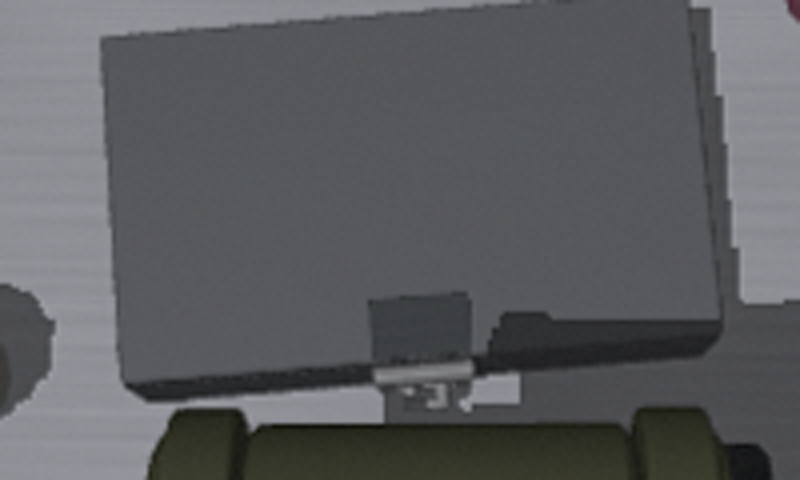

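Emit:
arm_command(deltas=[{"xyz":[0.0,0.02,0.02],"turn":[0,0,0]},{"xyz":[0.025,0.02,0.01],"turn":[0,0,0]},{"xyz":[0.025,0.02,0],"turn":[0,0,0]},{"xyz":[0.015,0.005,0],"turn":[0,0,0]},{"xyz":[0,0,0],"turn":[0,0,0]}])

```text
clock: 16.45
eef_pos: [415.2, 107.3, 218.9]
eef_rot: [-3.141, -0.003, -3.044]
wrist_force: [-0.5, -0.3, 0.7]
finger_gap: 0.2
```

```bash
python3 look.py 7
python3 - <<'E'
from fit import *
w=dict(np.load("w.npz")); cv2.imwrite("pics/w8.png",w["color"][:,:,::-1])
p=np.array([501.2,58,.098])
for q in (0,.1,.2): print(q,proj(w,case(p,[hasp(0,q,52,-18),hasp(0,q,52,18),hasp(0,q,0,-18),hasp(0,q,0,18),(-80,-8.5,44),(-80,8.5,44)])).round(1).tolist())
crop(w,170,140,330,260,5,"w8z.png")
E
```

```text
16.45 [415.24949022 107.28911909 218.87543931] [-0.47418694 -0.33091282  0.72391078]
0 [[245.0, 233.6], [281.2, 233.6], [232.9, 246.3], [274.8, 246.3], [251.2, 226.3], [269.1, 226.3]]
0.1 [[244.7, 228.5], [281.0, 228.5], [232.9, 246.3], [274.8, 246.3], [251.2, 226.3], [269.1, 226.3]]
0.2 [[244.3, 223.6], [280.8, 223.5], [232.9, 246.3], [274.8, 246.3], [251.2, 226.3], [269.1, 226.3]]
```

View pics/w8.png

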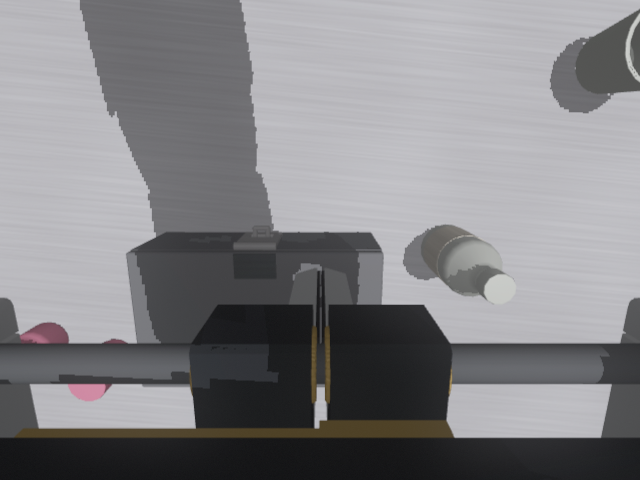

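View pics/w8z.png

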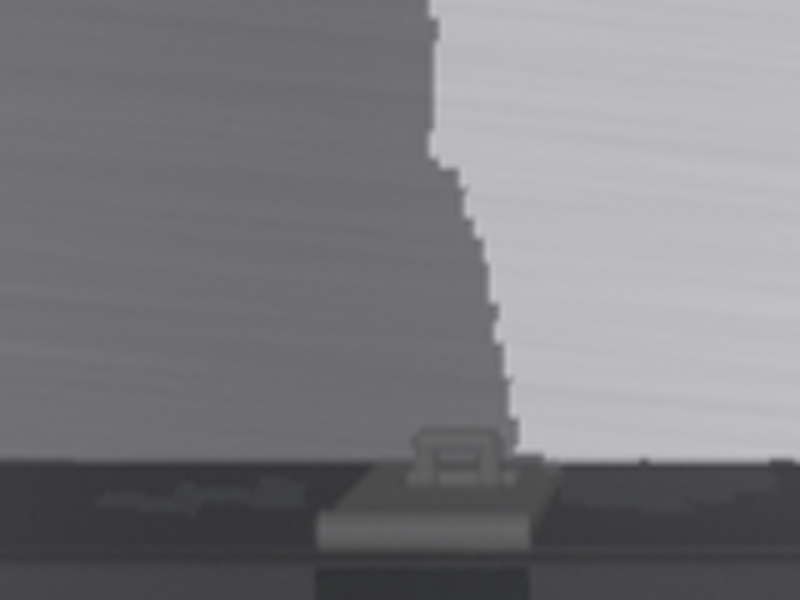

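Run:
```python
from fit import *
w=dict(np.load("w.npz")); p=np.array([501.2,58,.098])
print(proj(w,case(p,[(-65,-60,0),(-65,60,0),(-65,-60,75),(-65,-110,85),(-65,110,85),(-80,0,46.5),(-80,0,41.5)])).round(1).tolist())
g=cv2.cvtColor(w["color"],cv2.COLOR_RGB2GRAY)
for u in (200,247,248,249,276,278,279,300,350): print(u,g[222:252,u].tolist())
# overlay
im=cv2.resize(w["color"][200:265,220:300,::-1],None,fx=9,fy=9,interpolation=cv2.INTER_NEAREST); cv2.imwrite("pics/w8n.png",im)
```

```text
[[211.3, 232.2], [323.2, 232.2], [186.5, 249.9], [123.4, 253.0], [382.8, 252.8], [259.7, 226.8], [260.5, 225.8]]
200 [112, 111, 111, 112, 113, 111, 111, 111, 111, 104, 79, 56, 56, 57, 56, 56, 56, 61, 65, 65, 60, 56, 56, 56, 55, 55, 56, 59, 58, 55]
247 [110, 110, 111, 110, 111, 110, 109, 109, 111, 102, 86, 78, 76, 76, 76, 77, 77, 76, 76, 75, 79, 88, 93, 98, 98, 94, 90, 79, 65, 55]
248 [110, 110, 110, 110, 110, 111, 109, 109, 110, 103, 86, 78, 77, 77, 77, 77, 77, 76, 76, 75, 81, 89, 93, 99, 98, 94, 90, 81, 64, 56]
249 [110, 110, 111, 110, 111, 111, 109, 109, 111, 103, 86, 77, 77, 76, 75, 77, 77, 76, 75, 75, 81, 89, 94, 98, 97, 94, 91, 81, 65, 55]
276 [186, 185, 185, 186, 187, 187, 186, 185, 156, 102, 87, 79, 79, 79, 78, 78, 79, 78, 78, 78, 76, 73, 72, 70, 68, 67, 66, 68, 63, 57]
278 [185, 185, 185, 186, 187, 188, 186, 186, 164, 123, 101, 85, 80, 79, 79, 78, 78, 76, 73, 71, 69, 64, 61, 59, 59, 59, 57, 64, 63, 60]
279 [186, 185, 184, 186, 187, 187, 186, 186, 185, 165, 119, 90, 85, 79, 79, 77, 74, 72, 69, 65, 61, 60, 59, 59, 59, 58, 58, 64, 62, 58]
300 [188, 187, 187, 186, 185, 187, 188, 188, 187, 174, 127, 71, 71, 71, 71, 69, 70, 70, 70, 69, 65, 61, 61, 61, 61, 61, 60, 66, 65, 61]
350 [189, 188, 187, 188, 192, 192, 190, 189, 188, 175, 129, 74, 74, 75, 74, 74, 74, 74, 74, 74, 72, 73, 73, 69, 66, 65, 64, 69, 68, 66]
```

View pics/w8n.png

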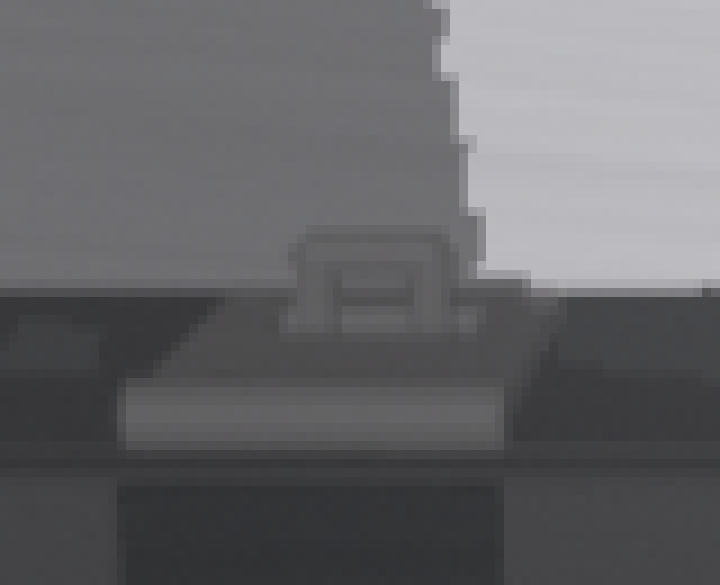

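Run:
```python
from ov import *
s=dict(np.load("s.npz")); p=np.array([501.2,58,.098,0,0.0])
wire(p,s,200,120,480,330,2.8,"s7o.png"); t=camera("top"); print(read_state()["clock"], onz(t,167,286,130)); cv2.imwrite("pics/t7.png",t["color"][:,:,::-1])
```

```text
16.6 [431.65447998 241.01355    130.        ]
```

View pics/s7o.png

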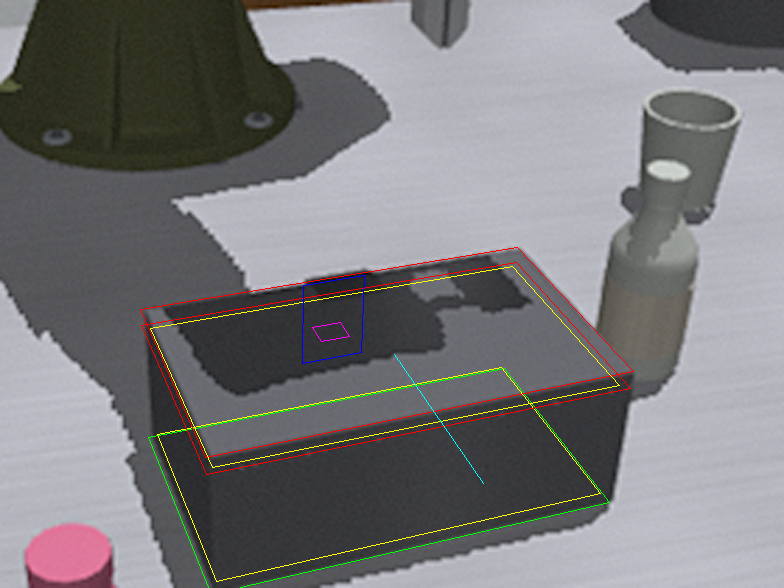

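View pics/t7.png

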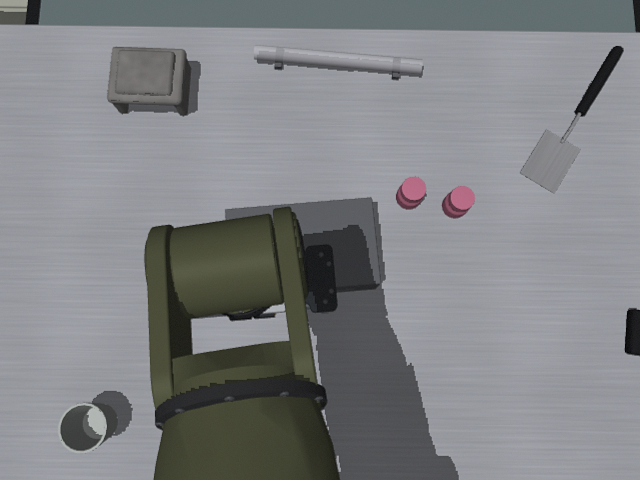

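The lid matches the shut outline. The loop shows through the hasp slot, the white bottle hasn't moved, and the arm is clear of everything, so I'll hand it in.

```bash
python3 -c "
from cell import *
print(sign_off()); print(read_state()['clock'])"
```

```text
the job is handed in; nothing more can be done
None
the job is handed in; nothing more can be done
```

The job is done and handed in at about 16.6 s on the robot's clock. The orange jar stands upright in the large bay, the lid is shut, and the hasp lies flat on the front of the case.

- **Jar:** I felt the bay floor (about 9 N) before letting go. The wrist picture then showed it upright in the large bay. I couldn't see it again after the lid closed.
- **Lid:** I pushed it over beside the hasp and pressed it down with about 23 N. The fingertips stopped 84.8 mm above the ledge, against 85 mm for a shut lid. The last scene picture matches the shut outline to within the 2–3 mm camera error.
- **Hasp:** I swung it over and pressed it in until it pushed back with about 22 N. In the last wrist picture the catch loop comes through the slot. The hasp's lower end is within about a pixel of where it should be when flat, so the angle is roughly 0 to 0.03 rad. I did not press it a second time.
- **White bottle:** the arm never touched it, and it stood upright in the last pictures. I did not measure its final position separately.

One move call was refused because a row had no turn, so I sent it again. The wrist picture also put the case about 2 mm further from the robot than the first fit did. I used the corrected position for the lid and the hasp.

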